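Pick up three spacer collars on the loading rod

TASK

Take the loading rod from its cradle by the wooden handle, thread it through all three collars in the trough and gently push them up against the sprung end stop until they are packed snug against the rod's shoulder: lean on the stop lightly, never ram it or drive the buffer to its limit. Then lift the three off together as a stack, clear of the trough, and lay the loaded rod back in its cradle the same way round as it lay, all three collars still on it, and let go. Leave the knife, the screwdriver and the rivet tray alone.

Things in the scene. Friction and masses are not known exactly. Their poses are not given: they have to be found in the camera images.
- rod: Loading rod, 223 mm long, 0.17 kg, lying level in its cradle. Origin on its axis at the shoulder's face, +x to the nose. Ahead: steel shaft of 10 mm diameter to x=95 mm, then a taper to 4 mm diameter at x=107. Behind: shoulder disc (26 mm diameter, 4 mm thick), 14 mm neck to x=-46, wooden handle x=-46 to -116, 20 mm wide (y), 22 mm high (z).
- rod_nose (a point): Tip of the rod's nose, on its axis, 107 mm ahead of the shoulder.
- rod_grip (a point): Place to grip the wooden handle from above, on the axis, 68 mm behind the shoulder, free for 8 mm either way (the cradle's post holds the handle at x=-97 to -107 mm; fingers ahead of x=-60 would meet the trough's end when the stack is home). The rod is nose heavy, more so when loaded: grip it firmly, 50 N or more.
- rack: Grey plate (190 x 90 x 12 mm) fixed to the bench with a level steel V trough along its x, walls at 45 degrees, rims 2 mm below the axis line and 41 mm apart. Origin under the plate; trough and collars have their axis at y=0, z=55 mm. The rod is fed in along +x; on the entry side nothing is higher than 12 mm. No more than 22 N may act on it.
- rack_entry (a point): Entry end of the trough, on the axis line, at x=-34 mm of the rack.
- rack_stop (a point): Middle of the end stop's setting range, on the axis line, x=60 mm of the rack. The stop is a fork open at the top, 18 mm clear: the shaft passes through and lifts out; tops at z=66 mm. It is clamped with its face anywhere from 15 mm before to 15 mm past here, not measured: feel for it. Its spring buffer gives 8 N per mm and is solid at 2.7 mm; lean with 8 to 15 N, not over 22.
- collar1: Plain aluminium collar, one of three alike: 32 mm outside diameter, 13 mm bore, 22 mm long, about 40 g, loose. Origin at its middle, bore along its own x. It lies in the trough with its bore on the trough's axis line, the first from the entry, with some gap to its neighbours.
- collar2: Plain aluminium collar, one of three alike: 32 mm outside diameter, 13 mm bore, 22 mm long, about 40 g, loose. Origin at its middle, bore along its own x. It lies in the trough with its bore on the trough's axis line, the second from the entry, with some gap to its neighbours.
- collar3: Plain aluminium collar, one of three alike: 32 mm outside diameter, 13 mm bore, 22 mm long, about 40 g, loose. Origin at its middle, bore along its own x. It lies in the trough with its bore on the trough's axis line, the third from the entry, with some gap to its neighbours.
- cradle: Grey plate (225 x 75 x 12 mm) fixed to the bench with two notched posts that hold the rod; it is lowered in from above. Origin under the plate. Shaft post at x=85 to 95 mm, seat 9 mm wide; handle post at x=-97 to -107 mm, flat seat 22 mm wide at z=44 mm; both have cheeks that flare outwards at 36 degrees, tops at z=68 and 62 mm. Collars hang free between the posts.
- cradle_seat (a point): Where the shoulder's face belongs when the rod lies seated: axis along the cradle's +x (nose to +x), y=0, z=55 mm of the cradle. Within 5 mm along the rod is good.
- knife: Bystander: finished table knife, wooden handle, 200 mm long, lying on the bench. Origin under its middle. Leave alone.
- screwdriver: Bystander: screwdriver lying on the bench. Leave alone.
- rivets: Bystander: open wooden tray (120 x 90 x 35 mm) of brass rivets. Leave alone.
Not all that is in view belongs to the job. Leave any blue look-alike of the collar3 alone.

How it is judged:
By the outcome, as a careful person would: the job done as asked, in the order asked, and still so for the second after the job is handed in, with the robot touching nothing.
It also fails if it takes over 61 s, if anything falls off the work surface, if the arm or the gripper's body presses on something with over 40 N, if the wrist force passes 120 N, or if a joint passes its speed limit or range.

ROBOT

A 7-joint arm with a two-finger parallel gripper is mounted at the origin on the work surface. World frame = base frame: x ahead of the robot, y to its left, z up, the work surface at z = 0. Lengths are in m, angles in rad, forces in N, time in s.
With the tool pointing down it reaches from about 0.4 to 0.925 m from the base axis. Payload 5.6 kg.
Tool frame: the origin (TCP) lies on the centre line of the jaws, within the pads' length; the fingertips stand 22 mm ahead of it and the grasp point (between the pads) lies 3 mm ahead of it (arm.tcp_to_tips is the distance from the TCP to the fingertips, in m); z points along the fingers, y is the line along which they close (so a half turn about z gives the same grasp; the last joint's range is limited). The gripper opens to 85 mm and grips with 20 to 120 N. Pads are 22 mm wide; open, the fingers measure 114 mm over their backs; the gripper's body (76 mm by 85 mm) begins 54 mm behind the grasp point. The pads swing forward as they close: fully open they stand 13 mm farther back than shut.
Start: joints at [-1.357, 0.468, -0.012, 1.603, 0.006, 1.071, -0.056], TCP at [0.165, 0.629, 0.219] pointing down, gripper open.
Joint ranges: [-2.53, 2.53], [-0.31, 2.02], [-1.57, 1.55], [0.28, 2.44], [-1.29, 4.43], [0.15, 1.84], [-2.92, 2.92]. Speed limits (rad/s): [2.57, 2.57, 3.14, 3.14, 3.14, 3.14, 3.14].

INTERFACE

Orientations are given as a 3x3 rotation matrix whose columns are the frame's x, y, z axes.
In Python, from station import arm gives the robot as it stands. The module is installed in compiled form; this text tells all that it offers.
- The arm moves only by the tool step_arm, never from a script. Its argument "series" is a list of rows, each a list of 3 entries, a list of its own where there are three numbers: the opening, from 0 (shut) to 1 (fully open), then the shift along the tool's x, y, z as a fraction of full scale, then the turn about the tool's z as a fraction of full scale. A call has exactly 10 rows; each row is the pose to reach, as a shift and turn from the pose commanded when the call began, along the tool's axes at that moment, turning the shorter way round; what a row does not reach only later rows make up. Full scale, the value 1, is 8 cm for a shift and 360 degrees for a turn. A row lasts 1/8 s, in which the tool goes at most 62.5 mm and 10.7 degrees, less where a joint would pass 70% of its speed; a pose out of reach is approached as far as the arm can. A call with a number of a shift or a turn outside -1 to 1 is refused whole. A call with a gripper value outside its range is refused whole. The fingers move at their own pace and stop on an object; "force" is the grip in N (left out, the last holds). Time passes only in rows, so rows that repeat a pose let the fingers close, or fill a call up. It gives the time, the measured TCP pose, the force, the opening and the grip force at its end, in the units of the state.
- arm.read_state(): the state, without advancing time (a new reading comes with each control period).
- arm.snapshot(name): name is "scene" or "top"; returns the picture (400x640x3 uint8, red, green, blue); there is no depth.
- arm.calibration(name): a dict with "intrinsics" (3x3 intrinsics, pixels), "xyz" and "attitude" of the camera in the world. Camera axes: x right, y down, z forward; pixel columns grow to the right and rows downward; lengths in m; the calibration is good to about 2 mm. A picture is of the moment at which its call begins. calibration takes no time and is no camera call.
- arm.hand_in(): hands the job in; it is judged then, once.
The state is a dict: "time_s": time; "joints": joint angles; "dq": joint speeds; "joint_torque": joint torques, N m; "eef_pos": TCP position; "tool_rot": TCP orientation; "contact_force": force on the tool from outside, world axes, zero at the start; "wrist_torque": the same for the moment, N m; "width": opening from 0.0 (shut) to 1.0 (fully open); "grip_force": force on a finger pad.
Only numpy, scipy, OpenCV 4.12 (cv2) and the standard library are available. Lean on these libraries where they do the work, as an engineer would, in place of code of your own. Each camera call takes 0.05 s, during which the arm holds its last target. There are 200 camera calls.

## Working session

There is one attempt and no reset: what is moved stays moved. The work goes in short steps, Python scripts to look and compute and a tool call to move; the robot and the scene stay as the last step left them, time stands still between calls to the robot, and variables do not carry over. Pictures are saved under pics/ and viewed, at most 10 in all, crops included, and the job is handed in when it is done.

Besides the shell and the picture viewer there is one more tool, called by a JSON object that holds its "api" and its "payload", one argument or row to a line. step_arm: Moves the arm, as the interface text tells. Its arguments: {"type":"object","properties":{"series":{"type":"array","items":{"type":"array"}},"force":{"type":"number"}},"required":["series"]}

```bash
mkdir -p pics; python3 - <<'E'
from station import arm
import cv2,numpy as np
for n in("scene","top"):
    im=arm.snapshot(n);cv2.imwrite(f"pics/{n}0.png",im[:,:,::-1])
    c=arm.calibration(n);print(n,{k:np.round(v,4).tolist() for k,v in c.items()})
s=arm.read_state();print({k:np.round(v,3).tolist() for k,v in s.items()},arm.tcp_to_tips)
E
```

```text
scene {'intrinsics': [[486.0718, 0.0, 316.4729], [0.0, 486.0718, 191.4585], [0.0, 0.0, 1.0]], 'xyz': [1.3576, 0.2949, 0.9544], 'attitude': [[-0.3774, 0.6815, -0.6269], [0.926, 0.2756, -0.258], [-0.0031, -0.6779, -0.7351]]}
top {'intrinsics': [[425.3939, 0.0, 324.503], [0.0, 425.3939, 197.1925], [0.0, 0.0, 1.0]], 'xyz': [0.4011, -0.0085, 1.3233], 'attitude': [[-0.0136, -0.9845, 0.175], [-0.9999, 0.0136, -0.0008], [-0.0016, -0.175, -0.9846]]}
{'time_s': 0.1, 'joints': [-1.357, 0.468, -0.012, 1.604, 0.006, 1.071, -0.056], 'dq': [-0.001, -0.002, 0.001, -0.003, 0.001, 0.001, 0.001], 'joint_torque': [0.001, -53.352, 0.021, -25.196, 0.012, 0.004, 0.0], 'eef_pos': [0.165, 0.628, 0.218], 'tool_rot': [[-0.967, 0.254, -0.0], [0.254, 0.967, -0.002], [-0.0, -0.002, -1.0]], 'contact_force': [-0.083, 0.43, -0.028], 'wrist_torque': [0.022, 0.012, -0.002], 'grip_force': 0.0, 'width': 1.002} 0.022
```

View pics/top0.png

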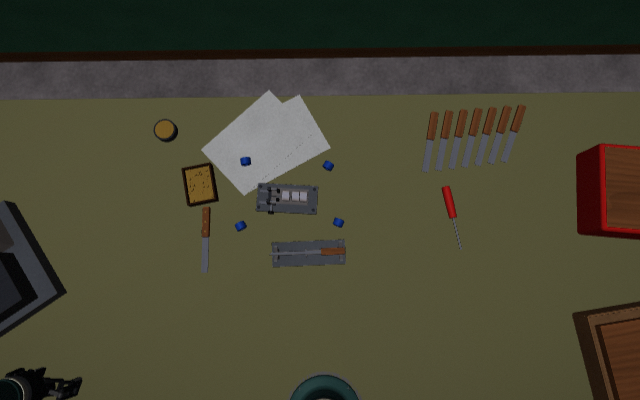

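View pics/scene0.png

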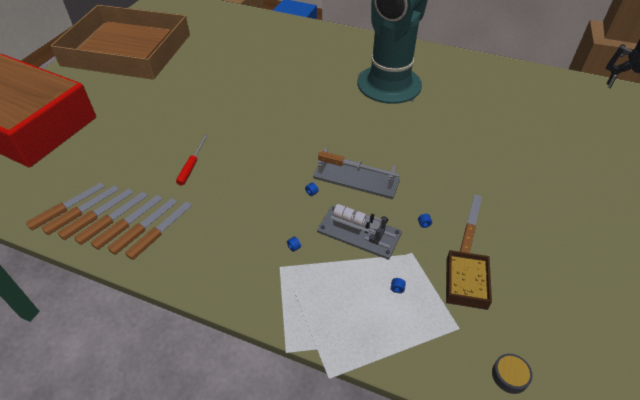

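The top view shows the rod in its cradle (handle at 333,252, nose to the left) and the rack at (288,198), with three bright collars at 283–306 and the stop on the left. Four blue look-alikes lie at (245,161), (328,165), (240,226) and (338,222). The collars meant are the three aluminium ones in the trough. I'll confirm that in one enlarged crop.

```bash
cat > h.py <<'E'
import cv2,numpy as np
from station import arm
def ray(n,uv):
    c=arm.calibration(n);K,p,R=(np.array(c[k]) for k in("intrinsics","xyz","attitude"))
    uv=np.atleast_2d(uv).astype(float)
    return p,(np.c_[uv,np.ones(len(uv))]@np.linalg.inv(K).T)@R.T
def plane(n,uv,z):
    p,d=ray(n,uv);return p+d*((z-p[2])/d[:,2])[:,None]
def proj(n,X):
    c=arm.calibration(n);K,p,R=(np.array(c[k]) for k in("intrinsics","xyz","attitude"))
    q=(np.atleast_2d(X)-p)@R@K.T;return q[:,:2]/q[:,2:]
E
python3 - <<'E'
from h import *
a=cv2.imread("pics/top0.png");b=cv2.imread("pics/scene0.png")
A=cv2.resize(a[175:275,250:355],None,fx=5,fy=5,interpolation=cv2.INTER_CUBIC)
cv2.imwrite("pics/topc.png",A)
B=cv2.resize(b[145:260,310:408],None,fx=5,fy=5,interpolation=cv2.INTER_CUBIC)
cv2.imwrite("pics/scenec.png",B)
for n,im,(x0,x1,y0,y1) in(("top",a,(250,355,175,275)),("scene",b,(305,408,145,260))):
    hsv=cv2.cvtColor(im,cv2.COLOR_BGR2HSV);m0=np.zeros(im.shape[:2],np.uint8);m0[y0:y1,x0:x1]=255
    for nm,lo,hi in(("handle",(3,110,60),(18,255,255)),("collars",(0,0,165),(180,50,255)),("plate",(90,20,60),(130,110,150))):
        m=cv2.inRange(hsv,lo,hi)&m0
        for c in cv2.findContours(m,cv2.RETR_EXTERNAL,cv2.CHAIN_APPROX_NONE)[0]:
            if cv2.contourArea(c)>15: print(n,nm,cv2.contourArea(c),np.round(cv2.minAreaRect(c)[0],1),np.round(cv2.minAreaRect(c)[1:][0],1),round(cv2.minAreaRect(c)[2],1),np.round(cv2.boxPoints(cv2.minAreaRect(c)),1).tolist())
E
```

```text
top handle 126.0 [332.5 251. ] [ 6. 23.] 90.0 [[321.0, 248.0], [344.0, 248.0], [344.0, 254.0], [321.0, 254.0]]
top plate 513.0 [308.1 259.5] [10.2 72. ] 87.8 [[272.0, 255.8000030517578], [343.8999938964844, 253.0], [344.29998779296875, 263.20001220703125], [272.29998779296875, 265.8999938964844]]
top plate 590.5 [307.9 247.2] [12.2 72.3] 87.5 [[271.5, 242.6999969482422], [343.79998779296875, 239.5], [344.29998779296875, 251.6999969482422], [272.0, 254.8000030517578]]
top plate 23.0 [303.  195.5] [6. 5.] 0.0 [[300.0, 198.0], [300.0, 193.0], [306.0, 193.0], [306.0, 198.0]]
top plate 24.0 [295. 195.] [4. 6.] 90.0 [[292.0, 193.0], [298.0, 193.0], [298.0, 197.0], [292.0, 197.0]]
top plate 21.5 [285.  194.5] [6. 5.] 0.0 [[282.0, 197.0], [282.0, 192.0], [288.0, 192.0], [288.0, 197.0]]
top plate 721.5 [286.5 198.1] [59.9 27.1] 3.2 [[255.8000030517578, 210.0], [257.29998779296875, 182.89999389648438], [317.1000061035156, 186.1999969482422], [315.6000061035156, 213.3000030517578]]
scene handle 208.0 [330.3 157.7] [25.7  9.5] 14.0 [[316.70001220703125, 159.1999969482422], [319.0, 150.0], [343.8
[... 621 characters left out ...]
01220703125, 209.60000610351562], [337.20001220703125, 203.60000610351562], [344.0, 207.0], [341.0, 213.0]]
scene plate 1161.0 [359.1 230.2] [78.3 29.1] 21.0 [[317.3999938964844, 229.6999969482422], [327.79998779296875, 202.5], [400.8999938964844, 230.6999969482422], [390.5, 257.79998779296875]]
scene plate 1264.0 [356.3 176.4] [83.  20.4] 14.8 [[313.6000061035156, 175.60000610351562], [318.79998779296875, 155.89999389648438], [399.0, 177.10000610351562], [393.79998779296875, 196.8000030517578]]
scene plate 24.5 [370.6 166.4] [54.8  3.1] 13.7 [[343.6000061035156, 161.39999389648438], [344.3999938964844, 158.39999389648438], [397.6000061035156, 171.39999389648438], [396.8999938964844, 174.5]]
```

View pics/topc.png

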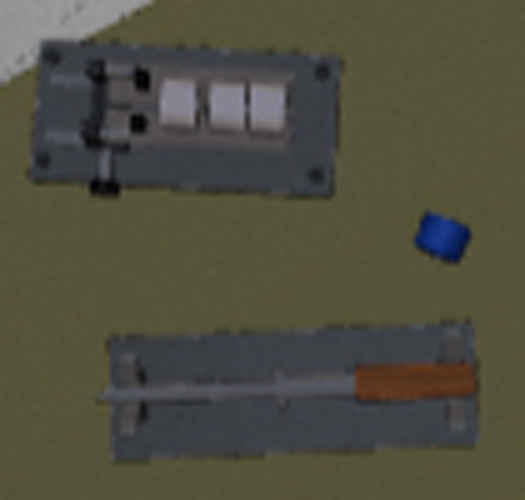

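View pics/scenec.png

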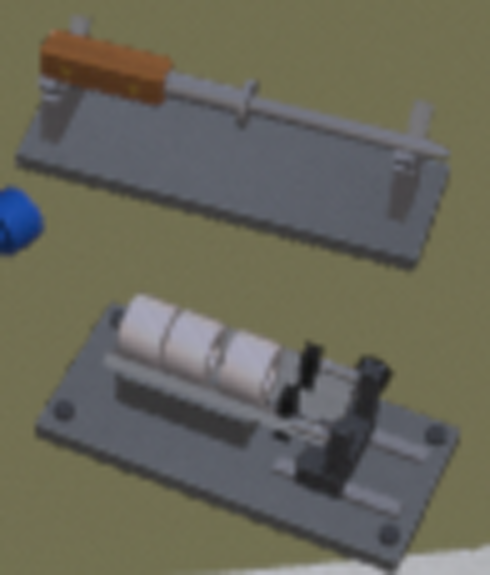

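The crops show what I need:
- **Rod:** nose at top pixel (269.6,253.6), shoulder near (306,252.6), handle from 321 to 345.
- **Collars:** the three aluminium ones in the trough, at top pixels (285.6,196), (295.4,196) and (303.4,196). The blue ones lie outside the trough and are decoys.

Next I'll work out the poses.

```bash
python3 - <<'E'
from h import *
t=lambda l:np.array(l)/5+[250,175]-0.4
s=lambda l:np.array(l)/5+[310,145]-0.4
def rect(n,c):
    P=plane(n,c,.012);return P
f=lambda a:np.round(np.array(a)*1000,1).tolist()
P=rect("top",t([(107,338),(473,322),(480,446),(112,461)]))
print("cradle top",f(P.mean(0)),"len",f([np.linalg.norm(P[0]-P[1]),np.linalg.norm(P[1]-P[2])]))
d=(P[0]-P[1]+P[3]-P[2]);print("yaw",np.degrees(np.arctan2(d[1],d[0])))
P=rect("top",t([(42,38),(341,58),(332,197),(30,181)]))
print("rack top",f(P.mean(0)),"len",f([np.linalg.norm(P[0]-P[1]),np.linalg.norm(P[1]-P[2])]))
d=(P[0]-P[1]+P[3]-P[2]);print("yaw",np.degrees(np.arctan2(d[1],d[0])))
P=rect("scene",s([(118,300),(460,432),(392,562),(38,428)]))
print("rack scene",f(P.mean(0)),"len",f([np.linalg.norm(P[0]-P[1]),np.linalg.norm(P[1]-P[2])]))
d=(P[1]-P[0]+P[2]-P[3]);print("yaw",np.degrees(np.arctan2(d[1],d[0])))
P=rect("scene",s([(18,155),(415,262),(450,170)]))
print("cradle scene (mid of diag)",f((P[0]+P[2])/2),"len",f([np.linalg.norm(P[0]-P[1]),np.linalg.norm(P[1]-P[2])]));d=P[1]-P[0];print("yaw",np.degrees(np.arctan2(d[1],d[0])))
# points by triangulation
def tri(u,v):
    p,d=ray("top",u);q,e=ray("scene",v);d=d[0];e=e[0]
    k=np.linalg.lstsq(np.c_[d,-e],q-p,rcond=None)[0];a=p+k[0]*d;b=q+k[1]*e
    return f((a+b)/2),f(np.linalg.norm(a-b))
print("nose",tri(t([(99,394)]),s([(448,153)])))
print("nose pl",f(plane("top",t([(99,394)]),.055)),f(plane("scene",s([(448,153)]),.055)))
print("shoulder pl",f(plane("top",t([(281,388)]),.055)),f(plane("scene",s([(246,102)]),.055)))
# handle masks, collars upsampled
for n in("top","scene"):
    im=cv2.imread(f"pics/{n}0.png");I=cv2.resize(im,None,fx=4,fy=4,interpolation=cv2.INTER_CUBIC)
    hsv=cv2.cvtColor(I,cv2.COLOR_BGR2HSV)
    x0,x1,y0,y1=(250,355,175,275) if n=="top" else (305,408,145,240)
    for nm,lo,hi in(("handle",(3,110,60),(18,255,255)),("coll",(0,0,140),(180,45,255))):
        m=cv2.inRange(hsv,lo,hi);z=np.zeros_like(m);z[y0*4:y1*4,x0*4:x1*4]=m[y0*4:y1*4,x0*4:x1*4]
        for c in cv2.findContours(z,cv2.RETR_EXTERNAL,cv2.CHAIN_APPROX_NONE)[0]:
            if cv2.contourArea(c)>250:
                r=cv2.minAreaRect(c);uv=(np.array(r[0])-1.5)/4
                print(n,nm,np.round(uv,1),np.round(np.array(r[1])/4,1),"z55/71",f(plane(n,uv,.060)))
E
```

```text
cradle top [461.7, 42.6, 12.0] len [225.3, 75.5]
yaw 91.61951600567927
rack top [632.5, 108.3, 12.0] len [188.9, 88.4]
yaw 85.7249375368693
rack scene [634.0, 110.5, 12.0] len [186.8, 87.3]
yaw 85.53109492407216
cradle scene (mid of diag) [464.5, 44.2, 12.0] len [221.9, 71.7]
yaw 91.35109126406884
nose ([459.5, 156.2, 57.2], 1.6)
nose pl [[459.8, 155.8, 55.0]] [[457.0, 156.7, 55.0]]
shoulder pl [[461.9, 48.0, 55.0]] [[460.3, 47.3, 55.0]]
top handle [332.6 250.7] [ 6.8 23.9] z55/71 [[464.9, -31.4, 60.0]]
top coll [302.9 195.4] [5.9 5.8] z55/71 [[632.0, 55.5, 60.0]]
top coll [294.9 195.1] [6. 6.] z55/71 [[633.2, 79.8, 60.0]]
top coll [285.2 194.6] [6.4 5.7] z55/71 [[635.3, 109.1, 60.0]]
top coll [264.4 182.4] [15.5 29.5] z55/71 [[673.8, 172.3, 60.0]]
scene handle [330.3 157.7] [26.3 10.1] z55/71 [[467.3, -31.0, 60.0]]
scene coll [359.8 216.7] [10.9 10.1] z55/71 [[632.0, 107.8, 60.0]]
scene coll [344.1 210.9] [20.1 10.1] z55/71 [[629.0, 66.9, 60.0]]
```

{"api": "step_arm", "payload": {
  "series": [
    [1,[-0.08,-0.1,0],0],
    [1,[-0.16,-0.2,0],0],
    [1,[-0.24,-0.3,0],0],
    [1,[-0.33,-0.4,0],0],
    [1,[-0.41,-0.5,0],0],
    [1,[-0.49,-0.6,0],0],
    [1,[-0.57,-0.7,0],0],
    [1,[-0.65,-0.8,0],0],
    [1,[-0.74,-0.9,0],0],
    [1,[-0.82,-1,0],0]
  ]
}}

```text
time_s: 1.35
eef_pos: [0.2087, 0.534, 0.2187]
tool_rot: [[-0.967, 0.254, 0.0], [0.254, 0.967, 0.0], [-0.0, 0.0, -1.0]]
contact_force: [-0.3, 0.1, -0.3]
width: 1.0
grip_force: 0.0
```

{"api": "step_arm", "payload": {
  "series": [
    [1,[-0.08,-0.1,0],0],
    [1,[-0.16,-0.2,0],0],
    [1,[-0.24,-0.3,0],0],
    [1,[-0.33,-0.4,0],0],
    [1,[-0.41,-0.5,0],0],
    [1,[-0.49,-0.6,0],0],
    [1,[-0.57,-0.7,0],0],
    [1,[-0.65,-0.8,0],0],
    [1,[-0.74,-0.9,0],0],
    [1,[-0.82,-1,0],0]
  ]
}}

```text
time_s: 2.6
eef_pos: [0.2518, 0.44, 0.2187]
tool_rot: [[-0.967, 0.254, 0.0], [0.254, 0.967, 0.0], [-0.0, 0.0, -1.0]]
contact_force: [-0.4, 0.1, 0.4]
width: 1.0
grip_force: 0.0
```

{"api": "step_arm", "payload": {
  "series": [
    [1,[-0.08,-0.1,0],0],
    [1,[-0.16,-0.2,0],0],
    [1,[-0.24,-0.3,0],0],
    [1,[-0.33,-0.4,0],0],
    [1,[-0.41,-0.5,0],0],
    [1,[-0.49,-0.6,0],0],
    [1,[-0.57,-0.7,0],0],
    [1,[-0.65,-0.8,0],0],
    [1,[-0.74,-0.9,0],0],
    [1,[-0.82,-1,0],0]
  ]
}}

```text
time_s: 3.85
eef_pos: [0.2949, 0.3459, 0.2187]
tool_rot: [[-0.967, 0.254, 0.0], [0.254, 0.967, 0.0], [-0.0, 0.0, -1.0]]
contact_force: [-0.5, 0.1, -0.2]
width: 1.0
grip_force: 0.0
```

{"api": "step_arm", "payload": {
  "series": [
    [1,[-0.08,-0.1,0],0],
    [1,[-0.16,-0.2,0],0],
    [1,[-0.24,-0.3,0],0],
    [1,[-0.33,-0.4,0],0],
    [1,[-0.41,-0.5,0],0],
    [1,[-0.49,-0.6,0],0],
    [1,[-0.57,-0.7,0],0],
    [1,[-0.65,-0.8,0],0],
    [1,[-0.74,-0.9,0],0],
    [1,[-0.82,-1,0],0]
  ]
}}

```text
time_s: 5.1
eef_pos: [0.338, 0.2519, 0.2187]
tool_rot: [[-0.967, 0.254, 0.0], [0.254, 0.967, 0.0], [-0.0, 0.0, -1.0]]
contact_force: [-1.0, 1.0, 0.2]
width: 0.999
grip_force: 0.0
```

{"api": "step_arm", "payload": {
  "series": [
    [1,[-0.08,-0.1,0.05],0.02],
    [1,[-0.16,-0.2,0.1],0.04],
    [1,[-0.24,-0.3,0.15],0.06],
    [1,[-0.33,-0.4,0.2],0.08],
    [1,[-0.41,-0.5,0.25],0.1],
    [1,[-0.49,-0.6,0.3],0.12],
    [1,[-0.57,-0.7,0.35],0.14],
    [1,[-0.65,-0.8,0.4],0.16],
    [1,[-0.74,-0.9,0.45],0.18],
    [1,[-0.82,-1,0.5],0.205]
  ]
}}

```text
time_s: 6.35
eef_pos: [0.381, 0.1579, 0.1786]
tool_rot: [[-0.021, 1.0, 0.0], [1.0, 0.021, 0.0], [0.0, 0.0, -1.0]]
contact_force: [0.2, -0.3, 0.5]
width: 0.998
grip_force: 0.0
```

{"api": "step_arm", "payload": {
  "series": [
    [1,[-0.1,0.1,0.05],0],
    [1,[-0.2,0.2,0.1],0],
    [1,[-0.3,0.3,0.15],0],
    [1,[-0.4,0.4,0.2],0],
    [1,[-0.5,0.5,0.25],0],
    [1,[-0.6,0.6,0.3],0],
    [1,[-0.7,0.7,0.35],0],
    [1,[-0.8,0.8,0.4],0],
    [1,[-0.9,0.9,0.4],0],
    [1,[-1,0.98,0.4],0]
  ]
}}

```text
time_s: 7.6
eef_pos: [0.4618, 0.08, 0.1467]
tool_rot: [[-0.026, 1.0, 0.0], [1.0, 0.026, 0.0], [0.0, 0.0, -1.0]]
contact_force: [0.8, 0.5, -0.9]
width: 1.001
grip_force: 0.0
```

{"api": "step_arm", "payload": {
  "series": [
    [1,[-0.12,0,0.05],0],
    [1,[-0.25,0,0.1],0],
    [1,[-0.37,0,0.15],0],
    [1,[-0.5,0,0.2],0],
    [1,[-0.62,0,0.25],0],
    [1,[-0.75,0,0.3],0],
    [1,[-0.87,0,0.35],0],
    [1,[-0.95,0,0.4],0],
    [1,[-1,0,0.45],0],
    [1,[-1,0,0.45],0]
  ]
}}

```text
time_s: 8.85
eef_pos: [0.463, 0.0003, 0.1104]
tool_rot: [[-0.025, 1.0, -0.001], [1.0, 0.025, -0.0], [-0.0, -0.001, -1.0]]
contact_force: [0.1, -0.3, 0.2]
width: 1.001
grip_force: 0.0
```

```bash
python3 - <<'E'
from h import *
a=arm.snapshot("top")[:,:,::-1];b=arm.snapshot("scene")[:,:,::-1]
A=cv2.resize(a[200:290,270:370],(400,360),interpolation=cv2.INTER_CUBIC);B=cv2.resize(b[110:200,300:400],(400,360),interpolation=cv2.INTER_CUBIC)
cv2.imwrite("pics/hov.png",np.hstack([A,B]));print(arm.read_state()["eef_pos"])
E
```

```text
[0.46330364 0.00078597 0.11066816]
```

View pics/hov.png

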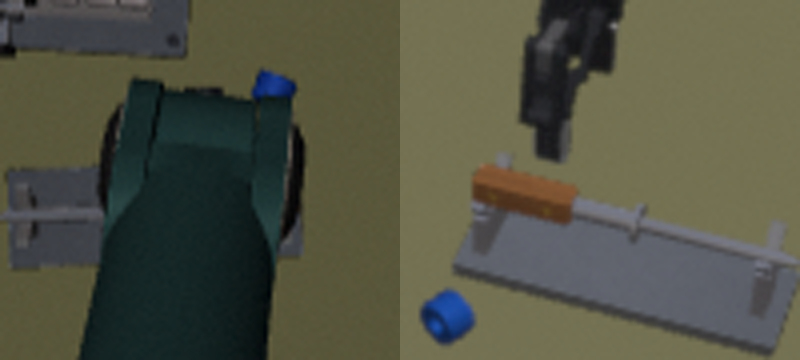

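The gripper is open and lined up above the handle. The scene half shows the handle directly below the fingers.

{"api": "step_arm", "payload": {
  "series": [
    [1,[-0.08,0,0.08],0],
    [1,[-0.16,0,0.16],0],
    [1,[-0.26,0,0.24],0],
    [1,[-0.26,0,0.32],0],
    [1,[-0.26,0,0.4],0],
    [1,[-0.26,0,0.48],0],
    [1,[-0.26,0,0.56],0],
    [1,[-0.26,0,0.65],0],
    [1,[-0.26,0,0.65],0],
    [0,[-0.26,0,0.65],0]
  ],
  "force": 80
}}

```text
time_s: 10.2
eef_pos: [0.4639, -0.0203, 0.0587]
tool_rot: [[-0.026, 1.0, 0.0], [1.0, 0.026, -0.0], [-0.0, 0.0, -1.0]]
contact_force: [-1.1, 0.4, -0.0]
width: 0.822
grip_force: 0.0
```

{"api": "step_arm", "payload": {
  "series": [
    [0,[0,0,0],0],
    [0,[0,0,0],0],
    [0,[0,0,0],0],
    [0,[0,0,0],0],
    [0,[0,0,0],0],
    [0,[0,0,0],0],
    [0,[0,0,0],0],
    [0,[0,0,0],0],
    [0,[0,0,0],0],
    [0,[0,0,0],0]
  ]
}}

```text
time_s: 11.45
eef_pos: [0.4638, -0.0202, 0.0587]
tool_rot: [[-0.026, 1.0, 0.0], [1.0, 0.026, 0.0], [0.0, 0.0, -1.0]]
contact_force: [-0.1, -0.3, -0.1]
width: 0.003
grip_force: 0.0
```

The fingers shut without gripping anything, so I'll look.

```bash
python3 - <<'E'
from h import *
a=arm.snapshot("top")[:,:,::-1];b=arm.snapshot("scene")[:,:,::-1]
cv2.imwrite("pics/b1.png",b)
A=cv2.resize(a[200:290,250:350],(400,360),interpolation=cv2.INTER_CUBIC);B=cv2.resize(b[110:200,300:400],(400,360),interpolation=cv2.INTER_CUBIC)
cv2.imwrite("pics/g.png",np.hstack([A,B]));s=arm.read_state();print(s["eef_pos"],s["width"],s["grip_force"])
E
```

```text
[ 0.46383122 -0.02022005  0.0587217 ] -0.003920384889351412 0.0
```

View pics/g.png

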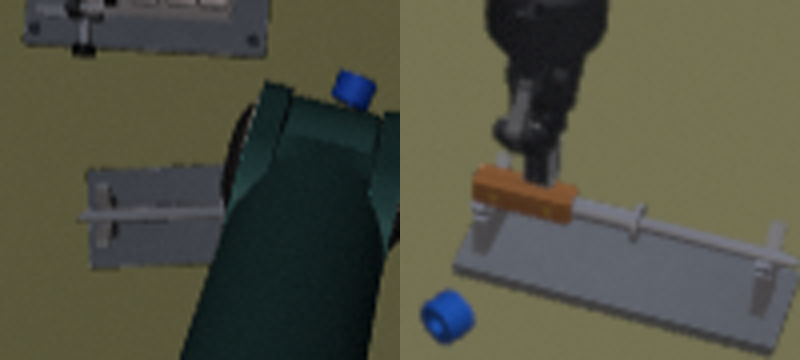

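```bash
python3 - <<'E'
from h import *
X=np.array([[.4638,-.0202,z] for z in(.0367,.0587,.066,.075,.09,.12)])
print(np.round(proj("scene",X),1).tolist());print(np.round((proj("scene",X)-[300,110])*4+[400,0],0).tolist())
b=cv2.imread("pics/b1.png");B=cv2.resize(b[125:175,305:365],None,fx=12,fy=12,interpolation=cv2.INTER_CUBIC);cv2.imwrite("pics/b1c.png",cv2.convertScaleAbs(B,alpha=1.6))
E
```

```text
[[334.3, 164.2], [334.5, 158.3], [334.6, 156.3], [334.7, 153.8], [334.8, 149.6], [335.1, 141.0]]
[[537.0, 217.0], [538.0, 193.0], [538.0, 185.0], [539.0, 175.0], [539.0, 158.0], [540.0, 124.0]]
```

View pics/b1c.png

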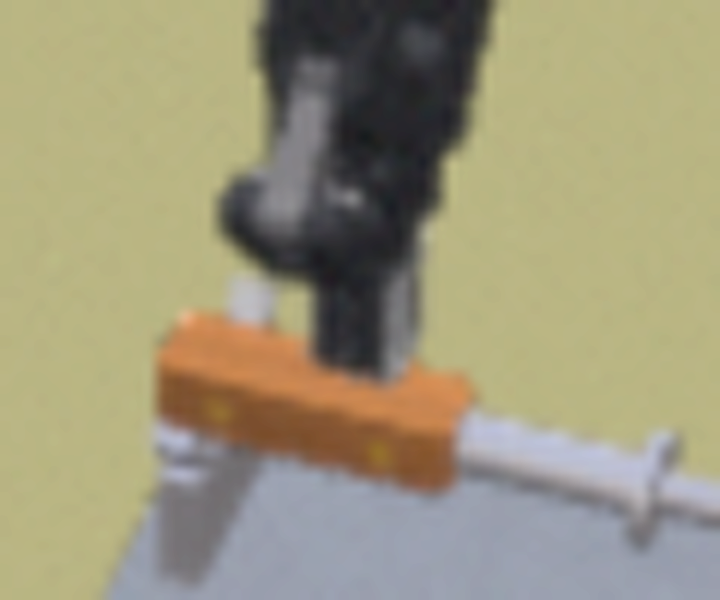

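```bash
python3 - <<'E'
from h import *
for z in(.07,.085,.101,.115,.13,.145): print(z,np.round((proj("scene",[[.4633+.0425,.0008,z],[.4633-.0425,.0008,z]])-[300,110])*4+[400,0],0).tolist())
s=arm.read_state();print(arm.tcp_to_tips,[ (k,np.round(v,3).tolist()) for k,v in s.items() if k in("joints","eef_pos","tool_rot","joint_torque")])
E
```

```text
0.07 [[546.0, 230.0], [590.0, 148.0]]
0.085 [[547.0, 213.0], [591.0, 132.0]]
0.101 [[547.0, 195.0], [592.0, 113.0]]
0.115 [[548.0, 179.0], [593.0, 97.0]]
0.13 [[549.0, 162.0], [594.0, 80.0]]
0.145 [[549.0, 144.0], [595.0, 62.0]]
0.022 [('joints', [-0.356, 0.43, 0.391, 2.182, -0.294, 0.579, 0.277]), ('joint_torque', [0.0, -38.69, 3.875, -15.005, 0.007, 0.001, 0.0]), ('eef_pos', [0.464, -0.02, 0.059]), ('tool_rot', [[-0.026, 1.0, 0.0], [1.0, 0.026, 0.0], [0.0, 0.0, -1.0]])]
```

Both pictures put the real fingertips about 30 mm higher than the reported TCP implies: at hover z≈0.133, and now shut at about 0.066, just over the handle top. I'll open, go 30 mm lower and grip again. Opened, the tips clear the plate under either reading.

{"api": "step_arm", "payload": {
  "series": [
    [1,[0,0,0],0],
    [1,[0,0,0],0],
    [1,[0,0,0],0],
    [1,[0,0,0],0],
    [1,[0,0,0],0],
    [1,[0,0,0.1],0],
    [1,[0,0,0.2],0],
    [1,[0,0,0.3],0],
    [1,[0,0,0.37],0],
    [1,[0,0,0.37],0]
  ]
}}

```text
time_s: 12.8
eef_pos: [0.4634, -0.0204, 0.0285]
tool_rot: [[-0.026, 1.0, -0.001], [1.0, 0.026, -0.0], [-0.0, -0.001, -1.0]]
contact_force: [-0.3, 0.2, 0.2]
width: 0.996
grip_force: 0.0
```

{"api": "step_arm", "payload": {
  "series": [
    [0.3,[0,0,0],0],
    [0.3,[0,0,0],0],
    [0.3,[0,0,0],0],
    [0.3,[0,0,0],0],
    [0.3,[0,0,0],0],
    [0,[0,0,0],0],
    [0,[0,0,0],0],
    [0,[0,0,0],0],
    [0,[0,0,0],0],
    [0,[0,0,0],0]
  ],
  "force": 80
}}

```text
time_s: 14.05
eef_pos: [0.4639, -0.0202, 0.0294]
tool_rot: [[-0.026, 1.0, 0.0], [1.0, 0.026, 0.0], [0.0, 0.0, -1.0]]
contact_force: [-0.9, -0.2, 5.6]
width: 0.217
grip_force: 78.3
```

```bash
python3 - <<'E'
from h import *
b=arm.snapshot("scene")[:,:,::-1]
B=cv2.resize(b[115:255,300:420],(480,560),interpolation=cv2.INTER_CUBIC)
cv2.imwrite("pics/g2.png",cv2.convertScaleAbs(B,alpha=1.5));s=arm.read_state();print(s["eef_pos"],s["width"],s["grip_force"],s["wrist_torque"])
E
```

```text
[ 0.46394745 -0.02019645  0.02938836] 0.21327977184815466 78.2949686050415 [0.03906652 0.2405882  0.02311815]
```

View pics/g2.png

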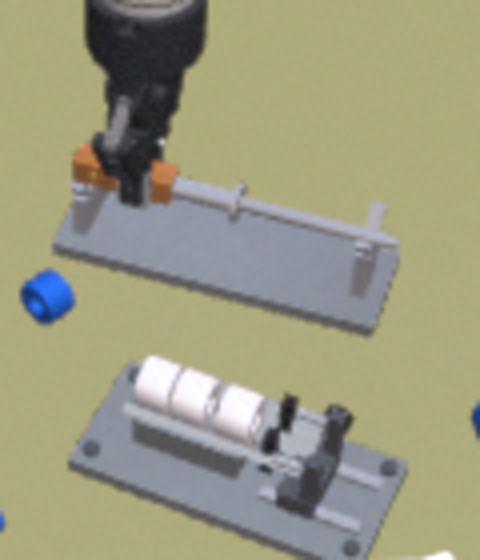

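The handle is gripped: width 0.217 and 78 N on the pads. The rod still lies in its cradle. Now lifting and carrying it to the entry.

{"api": "step_arm", "payload": {
  "series": [
    [0,[0,0,-0.04],0],
    [0,[0,0,-0.09],0],
    [0,[0,0,-0.14],0],
    [0,[0,0,-0.2],0],
    [0,[0,0,-0.25],0],
    [0,[0,0,-0.3],0],
    [0,[0,0,-0.35],0],
    [0,[0,0,-0.4],0],
    [0,[0,0,-0.44],0],
    [0,[0,0,-0.44],0]
  ]
}}

```text
time_s: 15.35
eef_pos: [0.464, -0.0202, 0.0645]
tool_rot: [[-0.026, 1.0, 0.001], [1.0, 0.026, 0.0], [0.0, 0.001, -1.0]]
contact_force: [-0.0, -0.7, -2.2]
width: 0.217
grip_force: 78.1
```

{"api": "step_arm", "payload": {
  "series": [
    [0,[-0.1,0.1,0],0.001],
    [0,[-0.2,0.2,0],0.002],
    [0,[-0.3,0.3,0],0.003],
    [0,[-0.4,0.4,0],0.004],
    [0,[-0.5,0.5,0],0.005],
    [0,[-0.6,0.6,0],0.006],
    [0,[-0.7,0.7,0],0.007],
    [0,[-0.8,0.8,0],0.008],
    [0,[-0.9,0.9,0],0.008],
    [0,[-0.9,0.91,0],0.008]
  ]
}}

```text
time_s: 16.6
eef_pos: [0.5391, -0.0912, 0.0643]
tool_rot: [[0.025, 1.0, 0.0], [1.0, -0.025, -0.0], [-0.0, 0.001, -1.0]]
contact_force: [-0.3, -0.4, -1.9]
width: 0.214
grip_force: 78.2
```

{"api": "step_arm", "payload": {
  "series": [
    [0,[-0.1,0.1,0],0.001],
    [0,[-0.2,0.2,0],0.002],
    [0,[-0.3,0.3,0],0.003],
    [0,[-0.4,0.4,0],0.004],
    [0,[-0.5,0.5,0],0.005],
    [0,[-0.6,0.6,0],0.006],
    [0,[-0.7,0.7,0],0.007],
    [0,[-0.8,0.8,0],0.008],
    [0,[-0.9,0.9,0],0.008],
    [0,[-0.9,0.91,0],0.008]
  ]
}}

```text
time_s: 17.85
eef_pos: [0.6099, -0.1651, 0.0643]
tool_rot: [[0.076, 0.997, 0.0], [0.997, -0.076, -0.001], [-0.001, 0.0, -1.0]]
contact_force: [-0.5, -0.4, -2.0]
width: 0.217
grip_force: 78.2
```

```bash
python3 - <<'E'
from h import *
a=arm.snapshot("top")[:,:,::-1];b=arm.snapshot("scene")[:,:,::-1]
cv2.imwrite("pics/a3.png",a);cv2.imwrite("pics/b3.png",b)
A=cv2.resize(a[175:255,255:345],(720,640)[::1],interpolation=cv2.INTER_CUBIC)[:, :]
A=cv2.resize(a[180:250,260:340],(400,350),interpolation=cv2.INTER_CUBIC)
B=cv2.resize(b[150:270,300:400],(400,480),interpolation=cv2.INTER_CUBIC)
C=np.zeros((480,800,3),np.uint8);C[:350,:400]=A;C[:,400:]=B
cv2.imwrite("pics/h3.png",cv2.convertScaleAbs(C,alpha=1.5));s=arm.read_state();print(s["eef_pos"],s["width"],s["grip_force"],s["contact_force"],s["wrist_torque"],s["tool_rot"])
E
```

```text
[ 0.60930812 -0.1639251   0.06409867] 0.2175358713441386 78.22503805160522 [ 1.03194111  0.55090343 -1.5800571 ] [-0.0620662  -0.00027386  0.00012935] [[ 7.45895775e-02  9.97214206e-01 -4.71727493e-04]
 [ 9.97214272e-01 -7.45894230e-02  3.37177056e-04]
 [ 3.01051869e-04 -4.95563283e-04 -9.99999832e-01]]
```

View pics/h3.png

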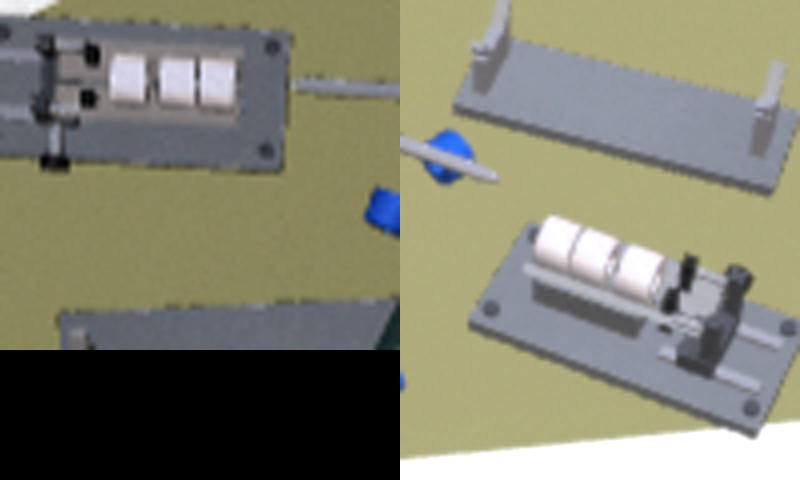

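The nose is at top pixel (318.6,196.8) and scene pixel (324.1,194.1), held level and pointing at the collar row. Now I'll compare the nose and the collars in the same frames.

```bash
python3 - <<'E'
from h import *
f=lambda a:np.round(np.array(a)*1000,1).tolist()
p,d=ray("top",[(318.6,196.8)]);q,e=ray("scene",[(324.1,194.1)])
k=np.linalg.lstsq(np.c_[d[0],-e[0]],q-p,rcond=None)[0];a=p+k[0]*d[0];b=q+k[1]*e[0];print("nose",f(a),f(b))
im=cv2.imread("pics/a3.png");g=cv2.cvtColor(im,cv2.COLOR_BGR2GRAY)
I=cv2.resize(im,None,fx=8,fy=8,interpolation=cv2.INTER_CUBIC)
# shaft: per-column bright centre in top
for c in range(322,338,3):
    col=g[188:208,c].astype(float);w=np.clip(col-np.median(col)-12,0,None);print("shaft",c,round((w*np.arange(188,208)).sum()/w.sum(),2),end=" ")
print()
for c in(285,286,294,295,296,302,303,304):
    col=cv2.resize(g[183:210,c:c+1],(1,27*10),interpolation=cv2.INTER_LINEAR)[:,0].astype(float);i=np.where(col>130)[0];print("coll",c,183+(i[0]-4.5)/10,183+(i[-1]-4.5)/10)
print(g[186:208,303],g[186:208,286])
pc=[((187+.0)),]
for n,uv in(("c3",(285.0,195.4)),("c2",(295.2,195.8)),("c1",(303.0,195.8))):print(n,f(plane("top",uv,.055)))
E
```

```text
nose [621.8, 7.8, 89.0] [620.6, 11.5, 88.9]
shaft 322 nan shaft 325 nan shaft 328 196.0 shaft 331 nan shaft 334 nan shaft 337 nan 
coll 285 191.25 197.85
coll 286 191.35 198.05
coll 294 191.85 198.25
coll 295 191.95 198.45
coll 296 192.05 198.65
coll 302 191.95 198.75
coll 303 192.25 198.95
coll 304 192.55 199.05
[ 69  68  72  82  83  93 129 139 144 143 140 142 141 130 111  76  66  85
  81  71  67  68] [ 67  70  78  87  97 127 138 143 141 142 140 140 133 115  79  66  83  80
  73  66  66  66]
c3 [[633.6, 110.0, 55.0]]
c2 [[632.0, 79.1, 55.0]]
c1 [[631.7, 55.5, 55.0]]<stdin>:9: RuntimeWarning: invalid value encountered in scalar divide
```

{"api": "step_arm", "payload": {
  "series": [
    [0,[0,0.02,0.05],0],
    [0,[0,0.04,0.1],0],
    [0,[0,0.06,0.15],-0.001],
    [0,[0,0.075,0.2],-0.001],
    [0,[0,0.075,0.25],-0.001],
    [0,[0,0.075,0.3],-0.001],
    [0,[0,0.075,0.35],-0.001],
    [0,[0,0.075,0.4],-0.001],
    [0,[0,0.075,0.44],-0.001],
    [0,[0,0.075,0.44],-0.001]
  ]
}}

```text
time_s: 19.2
eef_pos: [0.6153, -0.1645, 0.0288]
tool_rot: [[0.068, 0.998, -0.0], [0.998, -0.068, 0.0], [0.0, -0.0, -1.0]]
contact_force: [1.0, -0.7, -1.2]
width: 0.22
grip_force: 78.2
```

```bash
cat >m.py <<'E'
from h import *
import sys
a=arm.snapshot("top")[:,:,::-1];b=arm.snapshot("scene")[:,:,::-1];t=sys.argv[1]
cv2.imwrite(f"pics/a{t}.png",a);cv2.imwrite(f"pics/b{t}.png",b)
g=cv2.cvtColor(a,cv2.COLOR_BGR2GRAY);h=cv2.cvtColor(b,cv2.COLOR_BGR2GRAY)
print("row195",g[193:197,270:330].mean(0).astype(int).tolist())
for n,G,bg,(x0,x1,y0,y1) in(("top",a,0,(305,335,186,210)),("scene",b,0,(300,350,170,215))):
    hsv=cv2.cvtColor(np.ascontiguousarray(G),cv2.COLOR_BGR2HSV)[y0:y1,x0:x1]
    m=(hsv[:,:,1]<60)&(hsv[:,:,2]>75)
    ys,xs=np.where(m);i=xs==(xs.min() if n=="top" else xs.max())
    if len(xs):print(n,"nose px",xs[i][0]+x0,ys[i].mean()+y0)
s=arm.read_state();print(*(np.round(s[k],4).tolist() for k in("eef_pos","contact_force","wrist_torque","width")))
E
python3 m.py 4
```

```text
row195 [37, 55, 72, 72, 72, 72, 76, 76, 74, 73, 82, 82, 138, 140, 142, 142, 141, 142, 143, 81, 68, 75, 140, 142, 142, 142, 142, 141, 141, 60, 141, 141, 141, 141, 141, 140, 135, 63, 65, 66, 67, 66, 66, 67, 66, 66, 66, 59, 89, 88, 87, 86, 82, 82, 86, 87, 85, 85, 81, 88]
top nose px 305 196.05882352941177
scene nose px 349 188.5
[0.6155, -0.1645, 0.0291] [-0.3442, 0.747, -1.3884] [-0.1018, 0.0341, 0.0394] 0.2179
```

{"api": "step_arm", "payload": {
  "series": [
    [0,[0.08,0,0],0],
    [0,[0.16,0,0],0],
    [0,[0.24,0,0],0],
    [0,[0.32,0,0],0],
    [0,[0.4,0,0],0],
    [0,[0.46,0,0],0],
    [0,[0.52,0,0],0],
    [0,[0.57,0,0],0],
    [0,[0.62,0,0],0],
    [0,[0.62,0,0],0]
  ]
}}

```text
time_s: 20.55
eef_pos: [0.6189, -0.1146, 0.0291]
tool_rot: [[0.068, 0.998, 0.0], [0.998, -0.068, 0.0], [0.0, 0.0, -1.0]]
contact_force: [0.0, 0.1, -1.4]
width: 0.216
grip_force: 78.2
```

```bash
python3 m.py 5
```

```text
row195 [35, 55, 73, 72, 70, 71, 76, 77, 73, 73, 81, 81, 137, 141, 141, 142, 142, 142, 142, 82, 68, 75, 141, 142, 142, 142, 140, 141, 140, 61, 142, 142, 141, 141, 141, 141, 134, 70, 73, 75, 70, 71, 74, 75, 74, 78, 71, 68, 87, 86, 87, 85, 85, 84, 81, 80, 85, 85, 84, 81]
top nose px 305 195.61111111111111
scene nose px 349 188.5
[0.6189, -0.1152, 0.0291] [-0.7121, -0.0278, -1.5514] [-0.0958, 0.024, -0.0231] 0.2182
```

The collars haven't moved and there is no contact force, so the nose is inside collar 1. Continuing.

{"api": "step_arm", "payload": {
  "series": [
    [0,[0.07,0,0],0],
    [0,[0.14,0,0],0],
    [0,[0.21,0,0],0],
    [0,[0.28,0,0],0],
    [0,[0.35,0,0],0],
    [0,[0.42,0,0],0],
    [0,[0.49,0,0],0],
    [0,[0.56,0,0],0],
    [0,[0.62,0,0],0],
    [0,[0.62,0,0],0]
  ]
}}

```text
time_s: 21.9
eef_pos: [0.6223, -0.0649, 0.0291]
tool_rot: [[0.068, 0.998, 0.0], [0.998, -0.068, 0.0], [0.0, 0.0, -1.0]]
contact_force: [0.5, -0.3, -0.2]
width: 0.216
grip_force: 78.2
```

```bash
python3 m.py 6; python3 - <<'E'
import cv2,numpy as np
a=cv2.cvtColor(cv2.imread("pics/a6.png"),6)
print(a[188:206,286:312:2])
E
```

```text
row195 [37, 55, 73, 72, 72, 72, 77, 77, 73, 73, 81, 81, 139, 141, 142, 142, 141, 142, 143, 76, 81, 77, 141, 142, 141, 142, 141, 142, 141, 60, 142, 140, 141, 141, 140, 140, 135, 70, 71, 74, 73, 69, 74, 73, 73, 78, 77, 67, 78, 50, 28, 28, 29, 29, 30, 32, 31, 32, 33, 35]
top nose px 305 196.05882352941177
scene nose px 349 188.44
[0.6222, -0.0657, 0.0291] [-0.0822, -0.2042, -1.3408] [-0.1297, -0.0118, 0.0097] 0.2168
[[ 78  78  78  76  77  72  73  71  71  69  69  68  67]
 [ 87  86  86  89  88  83  85  82  79  76  76  75  69]
 [ 97  92  85  85  86  84  84  87  85  87  89  82  69]
 [125 116  81  98 102  94  91  98  97  98  93  76  68]
 [138 134  71 125 137 130 132 132 135 125 115  65  67]
 [141 142  70 134 142 140 138 144 140 138 134  64  67]
 [143 144  76 147 141 143 141 142 142 142 142  62  65]
 [140 145  93 143 141 142 144 143 141 142 138  68  71]
 [141 142  85 142 143 140 142 142 142 141 127  92  92]
 [141 138  75 138 142 142 140 141 142 142 124  87  86]
 [133 135  85 129 134 137 136 134 140 140 122  70  76]
 [115 124  85 115 118 129 127 123 128 134 112  66  66]
 [ 81  89  83  86  94 101 109 105 108 117 101  71  67]
 [ 68  74  85  70  69  74  83  73  78  81  78  68  67]
 [ 83  84  85  85  83  85  87  76  76  67  73  60  68]
 [ 79  80  82  81  81  83  85  83  85  84  85  65  68]
 [ 72  72  75  77  76  79  77  80  81  81  82  66  66]
 [ 68  67  67  68  68  69  67  69  70  74  72  66  65]]
```

The collars are still unmoved and the shaft shows in the gap between collars 2 and 3. Now I'll bring the shoulder up to collar 1.

{"api": "step_arm", "payload": {
  "series": [
    [0,[0.07,0,0],0],
    [0,[0.14,0,0],0],
    [0,[0.21,0,0],0],
    [0,[0.28,0,0],0],
    [0,[0.35,0,0],0],
    [0,[0.42,0,0],0],
    [0,[0.48,0,0],0],
    [0,[0.53,0,0],0],
    [0,[0.58,0,0],0],
    [0,[0.62,0,0],0]
  ]
}}

```text
time_s: 23.25
eef_pos: [0.6256, -0.0161, 0.0291]
tool_rot: [[0.068, 0.998, -0.0], [0.998, -0.068, -0.0], [-0.0, 0.0, -1.0]]
contact_force: [-0.2, -1.1, -1.5]
width: 0.216
grip_force: 78.2
```

```bash
python3 m.py 7
```

```text
row195 [61, 75, 79, 83, 80, 85, 86, 84, 83, 84, 85, 77, 141, 142, 141, 142, 142, 142, 136, 131, 142, 142, 142, 142, 143, 142, 112, 136, 73, 29, 28, 30, 31, 32, 33, 33, 33, 33, 34, 36, 35, 35, 33, 35, 34, 34, 34, 33, 33, 33, 32, 32, 31, 30, 30, 30, 30, 28, 28, 26]Traceback (most recent call last):
  File "m.py", line 10, in <module>
    ys,xs=np.where(m);i=xs==(xs.min() if n=="top" else xs.max())
                             ~~~~~~^^
    return umr_minimum(a, axis, None, out, keepdims, initial, where)
ValueError: zero-size array to reduction operation minimum which has no identity
```

Collars 1 to 3 are closing up (edge at 288–289) and collar 3 hasn't moved. Feeling forward for the stop.

{"api": "step_arm", "payload": {
  "series": [
    [0,[0.005,0,0],0],
    [0,[0.01,0,0],0],
    [0,[0.015,0,0],0],
    [0,[0.02,0,0],0],
    [0,[0.025,0,0],0],
    [0,[0.03,0,0],0],
    [0,[0.035,0,0],0],
    [0,[0.04,0,0],0],
    [0,[0.05,0,0],0],
    [0,[0.05,0,0],0]
  ]
}}

```text
time_s: 24.6
eef_pos: [0.6259, -0.0118, 0.0291]
tool_rot: [[0.068, 0.998, 0.0], [0.998, -0.068, 0.0], [0.0, 0.0, -1.0]]
contact_force: [0.2, -1.0, -1.5]
width: 0.22
grip_force: 78.2
```

{"api": "step_arm", "payload": {
  "series": [
    [0,[0.002,0,0],0],
    [0,[0.004,0,0],0],
    [0,[0.006,0,0],0],
    [0,[0.008,0,0],0],
    [0,[0.01,0,0],0],
    [0,[0.012,0,0],0],
    [0,[0.014,0,0],0],
    [0,[0.016,0,0],0],
    [0,[0.018,0,0],0],
    [0,[0.018,0,0],0]
  ]
}}

```text
time_s: 25.85
eef_pos: [0.626, -0.0106, 0.0291]
tool_rot: [[0.068, 0.998, 0.0], [0.998, -0.068, 0.0], [0.0, 0.0, -1.0]]
contact_force: [0.3, -1.1, -2.0]
width: 0.218
grip_force: 78.2
```

{"api": "step_arm", "payload": {
  "series": [
    [0,[0.002,0,0],0],
    [0,[0.004,0,0],0],
    [0,[0.006,0,0],0],
    [0,[0.008,0,0],0],
    [0,[0.01,0,0],0],
    [0,[0.012,0,0],0],
    [0,[0.014,0,0],0],
    [0,[0.016,0,0],0],
    [0,[0.018,0,0],0],
    [0,[0.018,0,0],0]
  ]
}}

```text
time_s: 27.1
eef_pos: [0.6261, -0.0092, 0.0291]
tool_rot: [[0.068, 0.998, 0.0], [0.998, -0.068, 0.0], [0.0, 0.0, -1.0]]
contact_force: [0.9, -1.7, -1.0]
width: 0.219
grip_force: 78.2
```

```bash
python3 - <<'E'
from h import *
a=arm.snapshot("top")[:,:,::-1];b=arm.snapshot("scene")[:,:,::-1]
A=cv2.resize(a[180:210,262:312],(800,480)[:2],interpolation=cv2.INTER_CUBIC)[:,:400*2]
A=cv2.resize(a[180:210,265:305],(400,300),interpolation=cv2.INTER_CUBIC);B=cv2.resize(b[195:245,340:390],(400,400),interpolation=cv2.INTER_CUBIC)
C=np.zeros((400,800,3),np.uint8);C[:300,:400]=A;C[:,400:]=B
cv2.imwrite("pics/st.png",cv2.convertScaleAbs(C,alpha=1.6));s=arm.read_state();print(s["eef_pos"],s["contact_force"])
E
```

```text
[ 0.62611224 -0.00917853  0.02910032] [-0.07185799 -0.59290661 -1.97026854]
```

View pics/st.png

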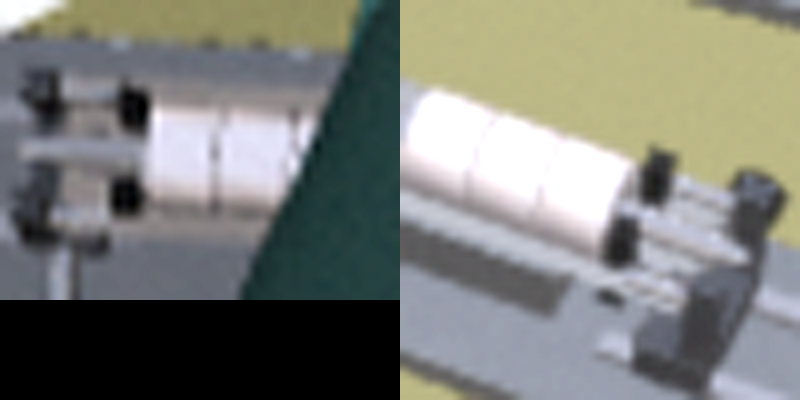

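All three collars are on the shaft and packed. Collar 3's left face is at crop x≈148, all but touching the black fork pads at x≈146. From here I'll lean in 1 mm steps.

{"api": "step_arm", "payload": {
  "series": [
    [0,[0.002,0,0],0],
    [0,[0.004,0,0],0],
    [0,[0.006,0,0],0],
    [0,[0.008,0,0],0],
    [0,[0.01,0,0],0],
    [0,[0.012,0,0],0],
    [0,[0.014,0,0],0],
    [0,[0.014,0,0],0],
    [0,[0.014,0,0],0],
    [0,[0.014,0,0],0]
  ]
}}

```text
time_s: 28.45
eef_pos: [0.6262, -0.0081, 0.0291]
tool_rot: [[0.068, 0.998, 0.0], [0.998, -0.068, 0.0], [0.0, 0.0, -1.0]]
contact_force: [0.6, -0.4, -1.3]
width: 0.221
grip_force: 78.2
```

{"api": "step_arm", "payload": {
  "series": [
    [0,[0.002,0,0],0],
    [0,[0.004,0,0],0],
    [0,[0.006,0,0],0],
    [0,[0.008,0,0],0],
    [0,[0.01,0,0],0],
    [0,[0.012,0,0],0],
    [0,[0.014,0,0],0],
    [0,[0.014,0,0],0],
    [0,[0.014,0,0],0],
    [0,[0.014,0,0],0]
  ]
}}

```text
time_s: 29.7
eef_pos: [0.6262, -0.0072, 0.0291]
tool_rot: [[0.068, 0.998, 0.0], [0.998, -0.068, -0.0], [-0.0, 0.0, -1.0]]
contact_force: [0.1, -2.5, -1.5]
width: 0.213
grip_force: 78.2
```

{"api": "step_arm", "payload": {
  "series": [
    [0,[0.002,0,0],0],
    [0,[0.004,0,0],0],
    [0,[0.006,0,0],0],
    [0,[0.008,0,0],0],
    [0,[0.01,0,0],0],
    [0,[0.01,0,0],0],
    [0,[0.01,0,0],0],
    [0,[0.01,0,0],0],
    [0,[0.01,0,0],0],
    [0,[0.01,0,0],0]
  ]
}}

```text
time_s: 30.95
eef_pos: [0.6263, -0.0067, 0.0291]
tool_rot: [[0.069, 0.998, 0.0], [0.998, -0.069, -0.0], [-0.0, 0.0, -1.0]]
contact_force: [-0.2, -6.2, -0.6]
width: 0.213
grip_force: 78.2
```

{"api": "step_arm", "payload": {
  "series": [
    [0,[0.002,0,0],0],
    [0,[0.004,0,0],0],
    [0,[0.006,0,0],0],
    [0,[0.008,0,0],0],
    [0,[0.01,0,0],0],
    [0,[0.012,0,0],0],
    [0,[0.012,0,0],0],
    [0,[0.012,0,0],0],
    [0,[0.012,0,0],0],
    [0,[0.012,0,0],0]
  ]
}}

```text
time_s: 32.2
eef_pos: [0.6262, -0.0065, 0.0291]
tool_rot: [[0.069, 0.998, -0.0], [0.998, -0.069, -0.001], [-0.001, 0.0, -1.0]]
contact_force: [-0.6, -6.8, -1.5]
width: 0.215
grip_force: 78.3
```

{"api": "step_arm", "payload": {
  "series": [
    [0,[0.003,0,0],0],
    [0,[0.006,0,0],0],
    [0,[0.008,0,0],0],
    [0,[0.008,0,0],0],
    [0,[0.008,0,0],0],
    [0,[0.008,0,0],0],
    [0,[0.008,0,0],0],
    [0,[0.008,0,0],0],
    [0,[0.008,0,0],0],
    [0,[0.008,0,0],0]
  ]
}}

```text
time_s: 33.45
eef_pos: [0.6263, -0.0064, 0.0291]
tool_rot: [[0.069, 0.998, -0.0], [0.998, -0.069, -0.002], [-0.002, 0.0, -1.0]]
contact_force: [-0.1, -7.1, -1.3]
width: 0.217
grip_force: 78.3
```

{"api": "step_arm", "payload": {
  "series": [
    [0,[0.003,0,0],0],
    [0,[0.006,0,0],0],
    [0,[0.009,0,0],0],
    [0,[0.011,0,0],0],
    [0,[0.013,0,0],0],
    [0,[0.013,0,0],0],
    [0,[0.013,0,0],0],
    [0,[0.013,0,0],0],
    [0,[0.013,0,0],0],
    [0,[0.013,0,0],0]
  ]
}}

```text
time_s: 34.7
eef_pos: [0.6262, -0.0062, 0.0292]
tool_rot: [[0.07, 0.998, -0.0], [0.998, -0.07, -0.003], [-0.003, 0.0, -1.0]]
contact_force: [-1.3, -9.0, -1.1]
width: 0.218
grip_force: 78.3
```

{"api": "step_arm", "payload": {
  "series": [
    [0,[0.003,0,0],0],
    [0,[0.006,0,0],0],
    [0,[0.009,0,0],0],
    [0,[0.012,0,0],0],
    [0,[0.015,0,0],0],
    [0,[0.018,0,0],0],
    [0,[0.018,0,0],0],
    [0,[0.018,0,0],0],
    [0,[0.018,0,0],0],
    [0,[0.018,0,0],0]
  ]
}}

```text
time_s: 35.95
eef_pos: [0.6262, -0.0059, 0.0292]
tool_rot: [[0.07, 0.998, -0.0], [0.998, -0.07, -0.004], [-0.004, 0.0, -1.0]]
contact_force: [-1.1, -11.9, -0.1]
width: 0.219
grip_force: 78.4
```

The stop is leaned on with about 12 N. I'll ease off and lift the stack.

{"api": "step_arm", "payload": {
  "series": [
    [0,[-0.03,0,0],0],
    [0,[-0.055,0,0],0],
    [0,[-0.055,0,-0.05],0],
    [0,[-0.055,0,-0.12],0],
    [0,[-0.055,0,-0.22],0],
    [0,[-0.055,0,-0.34],0],
    [0,[-0.055,0,-0.46],0],
    [0,[-0.055,0,-0.58],0],
    [0,[-0.055,0,-0.7],0],
    [0,[-0.055,0,-0.75],0]
  ]
}}

```text
time_s: 37.2
eef_pos: [0.6267, -0.0062, 0.0901]
tool_rot: [[0.068, 0.998, 0.001], [0.998, -0.068, 0.0], [0.001, 0.001, -1.0]]
contact_force: [0.8, -0.4, -2.9]
width: 0.22
grip_force: 78.6
```

```bash
python3 - <<'E'
from h import *
b=arm.snapshot("scene")[:,:,::-1];a=arm.snapshot("top")[:,:,::-1];cv2.imwrite("pics/b9.png",b);cv2.imwrite("pics/a9.png",a)
f=lambda a:np.round(np.array(a)*1000,1).tolist()
for n,im in(("scene",b),("top",a)):
    hsv=cv2.cvtColor(np.ascontiguousarray(im),cv2.COLOR_BGR2HSV)
    x0,x1,y0,y1=(320,400,160,238) if n=="scene" else(255,320,180,215)
    m=np.zeros(hsv.shape[:2],np.uint8);m[y0:y1,x0:x1]=cv2.inRange(hsv,(0,0,120),(180,50,255))[y0:y1,x0:x1]
    for c in cv2.findContours(m,cv2.RETR_EXTERNAL,cv2.CHAIN_APPROX_NONE)[0]:
        if cv2.contourArea(c)>20:
            r=cv2.minAreaRect(c);print(n,np.round(r[0],1),np.round(r[1],1),round(r[2],1))
s=arm.read_state();p=s["eef_pos"];R=np.array(s["tool_rot"]);print(*(np.round(s[k],4).tolist() for k in("eef_pos","contact_force","wrist_torque","width","tool_rot")))
u=R[:,0]
for k in(15,26,37,48,59,70,107): print(k,*[np.round(proj(n,p+u*(.068+k/1000)+np.array([0,0,.026])),1).tolist() for n in("top","scene")])
print("to go tool axes/0.08",np.round(R.T@(np.array([.464,-.0202,p[2]])-p)/.08,3))
E
```

```text
scene [354.6 223.9] [48.5 11.7] 5.3
scene [351.9 214.8] [33.9 10.2] 19.7
scene [356. 199.] [63.9 12. ] 20.2
top [285. 191.] [ 8. 18.] 90.0
top [262.5 184. ] [ 8. 15.] 90.0
[0.6266, -0.0063, 0.0897] [0.4273, 0.0488, -2.255] [-0.251, 0.064, 0.0661] 0.2166 [[0.0683, 0.9977, 0.001], [0.9977, -0.0683, 0.0003], [0.0004, 0.0009, -1.0]]
15 [[294.7, 191.9]] [[348.4, 197.5]]
26 [[290.9, 191.7]] [[352.8, 199.0]]
37 [[287.1, 191.5]] [[357.2, 200.6]]
48 [[283.3, 191.3]] [[361.6, 202.1]]
59 [[279.5, 191.1]] [[366.0, 203.7]]
70 [[275.7, 190.9]] [[370.5, 205.3]]
107 [[262.9, 190.2]] [[385.7, 210.7]]
to go tool axes/0.08 [-3.120e-01 -2.016e+00 -2.000e-03]
```

All three collars came up: about 1.2 N of added weight, and the rod's picture line agrees with the level pose. Carrying it back to the cradle.

{"api": "step_arm", "payload": {
  "series": [
    [0,[-0.01,-0.05,0],0],
    [0,[-0.03,-0.15,0],0],
    [0,[-0.05,-0.27,0],0],
    [0,[-0.07,-0.39,0],0],
    [0,[-0.09,-0.51,0],0],
    [0,[-0.11,-0.63,0],0],
    [0,[-0.13,-0.75,0],0],
    [0,[-0.15,-0.87,0],0],
    [0,[-0.16,-0.96,0],0],
    [0,[-0.16,-1,0],0]
  ]
}}

```text
time_s: 38.55
eef_pos: [0.5451, -0.0138, 0.0891]
tool_rot: [[0.068, 0.998, -0.0], [0.998, -0.068, 0.0], [0.0, -0.0, -1.0]]
contact_force: [0.2, 0.8, -3.3]
width: 0.215
grip_force: 78.5
```

{"api": "step_arm", "payload": {
  "series": [
    [0,[-0.01,-0.05,0],-0.002],
    [0,[-0.03,-0.15,0],-0.004],
    [0,[-0.05,-0.27,0],-0.006],
    [0,[-0.07,-0.39,0],-0.008],
    [0,[-0.09,-0.51,0],-0.01],
    [0,[-0.11,-0.63,0],-0.012],
    [0,[-0.13,-0.75,0],-0.014],
    [0,[-0.15,-0.87,0],-0.015],
    [0,[-0.155,-0.96,0],-0.015],
    [0,[-0.155,-1,0],-0.015]
  ]
}}

```text
time_s: 39.8
eef_pos: [0.4645, -0.0206, 0.0891]
tool_rot: [[-0.026, 1.0, 0.0], [1.0, 0.026, 0.0], [0.0, 0.0, -1.0]]
contact_force: [0.2, 0.4, -3.0]
width: 0.215
grip_force: 78.5
```

```bash
python3 - <<'E'
from h import *
b=arm.snapshot("scene")[:,:,::-1];a=arm.snapshot("top")[:,:,::-1];cv2.imwrite("pics/b10.png",b);cv2.imwrite("pics/a10.png",a)
s=arm.read_state();p=s["eef_pos"];R=np.array(s["tool_rot"]);print(*(np.round(s[k],4).tolist() for k in("eef_pos","contact_force","wrist_torque","tool_rot")))
print("to go",np.round(R.T@(np.array([.464,-.0202,.0294])-p)/.08,3),"yaw",np.degrees(np.arctan2(R[1,0],R[0,0])))
hsv=cv2.cvtColor(np.ascontiguousarray(a),cv2.COLOR_BGR2HSV);m=np.zeros(hsv.shape[:2],np.uint8);m[235:270,240:320]=cv2.inRange(hsv,(0,0,95),(180,70,255))[235:270,240:320]
for c in cv2.findContours(m,cv2.RETR_EXTERNAL,cv2.CHAIN_APPROX_NONE)[0]:
    if cv2.contourArea(c)>20: print(cv2.boundingRect(c),np.round(cv2.minAreaRect(c)[0],1))
g=cv2.cvtColor(np.ascontiguousarray(a),6)
for c in(265,268,272): print(c,g[243:263,c].tolist())
u=R[:,0]
for k in(0,66,95,107): print(k,np.round(proj("top",p+u*(.068+k/1000)+np.array([0,0,.026])),1).tolist())
E
```

```text
[0.4648, -0.0206, 0.0891] [-0.0209, -0.2161, -2.5605] [-0.2286, 0.0213, -0.0043] [[-0.026, 0.9997, 0.0001], [0.9997, 0.026, 0.0001], [0.0001, 0.0001, -1.0]]
to go [ 0.005 -0.01   0.747] yaw 91.4880149770652
(268, 246, 36, 11) [285.5 251. ]
265 [85, 84, 83, 83, 83, 84, 86, 84, 85, 85, 84, 84, 83, 85, 85, 84, 84, 85, 85, 85]
268 [84, 84, 84, 84, 84, 86, 86, 85, 92, 97, 86, 72, 85, 86, 83, 84, 84, 84, 84, 84]
272 [62, 63, 62, 62, 65, 64, 61, 65, 77, 87, 81, 68, 84, 81, 76, 66, 68, 67, 69, 76]
0 [[305.1, 250.8]]
66 [[281.7, 251.7]]
95 [[271.4, 252.1]]
107 [[267.1, 252.3]]
```

{"api": "step_arm", "payload": {
  "series": [
    [0,[0,-0.01,0.08],0],
    [0,[0,-0.01,0.17],0],
    [0,[0,-0.01,0.26],0],
    [0,[0,-0.01,0.35],0],
    [0,[0,-0.01,0.44],0],
    [0,[0,-0.01,0.52],0],
    [0,[0,-0.01,0.6],0],
    [0,[0,-0.01,0.66],0],
    [0,[0,-0.01,0.7],0],
    [0,[0,-0.01,0.7],0]
  ]
}}

```text
time_s: 41.15
eef_pos: [0.464, -0.0208, 0.0329]
tool_rot: [[-0.026, 1.0, -0.0], [1.0, 0.026, 0.0], [0.0, -0.0, -1.0]]
contact_force: [-0.2, -0.1, -3.3]
width: 0.22
grip_force: 78.5
```

{"api": "step_arm", "payload": {
  "series": [
    [0,[0,0,0.006],0],
    [0,[0,0,0.012],0],
    [0,[0,0,0.018],0],
    [0,[0,0,0.024],0],
    [0,[0,0,0.03],0],
    [0,[0,0,0.036],0],
    [0,[0,0,0.042],0],
    [0,[0,0,0.044],0],
    [0,[0,0,0.044],0],
    [0,[0,0,0.044],0]
  ]
}}

```text
time_s: 42.4
eef_pos: [0.4641, -0.0207, 0.0296]
tool_rot: [[-0.026, 1.0, 0.0], [1.0, 0.026, 0.0], [0.0, 0.0, -1.0]]
contact_force: [0.3, -0.9, -1.3]
width: 0.216
grip_force: 78.6
```

Seated at the original height, with the weight coming off the gripper. Letting go and then retreating.

{"api": "step_arm", "payload": {
  "series": [
    [0,[0,0,0.003],0],
    [0,[0,0,0.003],0],
    [0.3,[0,0,0.003],0],
    [0.4,[0,0,0.003],0],
    [0.6,[0,0,0.003],0],
    [0.8,[0,0,0.003],0],
    [1,[0,0,0.003],0],
    [1,[0,0,0.003],0],
    [1,[0,0,0.003],0],
    [1,[0,0,0.003],0]
  ]
}}

```text
time_s: 43.65
eef_pos: [0.4641, -0.0207, 0.0293]
tool_rot: [[-0.026, 1.0, 0.0], [1.0, 0.026, 0.0], [0.0, 0.0, -1.0]]
contact_force: [0.8, 0.2, 0.3]
width: 0.999
grip_force: 0.0
```

{"api": "step_arm", "payload": {
  "series": [
    [1,[0,0,-0.05],0],
    [1,[0,0,-0.15],0],
    [1,[0,0,-0.25],0],
    [1,[0,0,-0.36],0],
    [1,[0,0,-0.47],0],
    [1,[0,0,-0.58],0],
    [1,[0,0,-0.69],0],
    [1,[0,0,-0.8],0],
    [1,[0,0,-0.9],0],
    [1,[0,0,-1],0]
  ]
}}

```text
time_s: 44.9
eef_pos: [0.4641, -0.0207, 0.1098]
tool_rot: [[-0.026, 1.0, -0.0], [1.0, 0.026, 0.0], [0.0, -0.0, -1.0]]
contact_force: [0.6, 0.5, -0.5]
width: 1.002
grip_force: 0.0
```

{"api": "step_arm", "payload": {
  "series": [
    [1,[-0.1,0,-0.1],0],
    [1,[-0.2,0,-0.2],0],
    [1,[-0.3,0,-0.3],0],
    [1,[-0.4,0,-0.4],0],
    [1,[-0.5,0,-0.5],0],
    [1,[-0.6,0,-0.6],0],
    [1,[-0.7,0,-0.7],0],
    [1,[-0.8,0,-0.8],0],
    [1,[-0.9,0,-0.9],0],
    [1,[-1,0,-1],0]
  ]
}}

```text
time_s: 46.15
eef_pos: [0.4662, -0.1012, 0.1899]
tool_rot: [[-0.026, 1.0, 0.0], [1.0, 0.026, 0.0], [0.0, 0.0, -1.0]]
contact_force: [-0.1, -0.2, -0.4]
width: 1.003
grip_force: 0.0
```

```bash
python3 - <<'E'
from h import *
f=lambda a:np.round(np.array(a)*1000,1).tolist()
for n,(x0,x1,y0,y1) in(("scene",(308,408,140,205)),("top",(255,345,235,270))):
    b=np.ascontiguousarray(arm.snapshot(n)[:,:,::-1]);cv2.imwrite(f"pics/{n}_end.png",b)
    hsv=cv2.cvtColor(b,cv2.COLOR_BGR2HSV)
    for nm,lo,hi in(("handle",(3,110,60),(18,255,255)),("coll",(0,0,125),(180,45,255))):
        m=np.zeros(hsv.shape[:2],np.uint8);m[y0:y1,x0:x1]=cv2.inRange(hsv,lo,hi)[y0:y1,x0:x1]
        for c in cv2.findContours(m,cv2.RETR_EXTERNAL,cv2.CHAIN_APPROX_NONE)[0]:
            if cv2.contourArea(c)>15:
                r=cv2.minAreaRect(c);print(n,nm,np.round(r[0],1),np.round(r[1],1),round(r[2],1),cv2.boundingRect(c),f(plane(n,r[0],.06)))
    if n=="top": print(cv2.cvtColor(b,6)[249:254,268:322].mean(0).astype(int).tolist())
E
```

```text
scene handle [330.1 157.6] [25.2  9.5] 14.0 (318, 151, 26, 14) [[467.3, -31.6, 60.0]]
scene coll [370.6 167.2] [55.1  9.6] 15.3 (344, 160, 54, 16) [[461.4, 79.9, 60.0]]
top handle [332.5 251. ] [ 6. 23.] 90.0 (321, 248, 24, 7) [[464.1, -31.0, 60.0]]
top coll [286.  252.5] [7. 6.] 90.0 (283, 249, 7, 8) [[461.5, 106.2, 60.0]]
top coll [297.5 252. ] [ 8. 13.] 90.0 (291, 248, 14, 9) [[462.5, 72.3, 60.0]]
[84, 84, 85, 90, 70, 70, 74, 74, 75, 65, 51, 69, 72, 74, 62, 138, 136, 136, 136, 135, 135, 135, 105, 137, 137, 137, 136, 137, 136, 117, 138, 137, 137, 137, 136, 136, 136, 86, 82, 79, 80, 80, 82, 82, 82, 82, 84, 83, 84, 83, 83, 84, 82, 67]
```

The handle is back within a millimetre of where it lay. Three packed collars show on the shaft (top pixels 283–304), and the gripper is clear. Handing in.

```bash
python3 -c "
from station import arm
print(arm.hand_in())"
```

```text
the job is handed in; nothing more can be done
None
```

The loaded rod is back in its cradle the same way round, all three collars packed on it and the gripper clear; I leaned on the stop with about 12 N and handed in at about 46 s (the first grip closed on air about 30 mm high, and the second held).

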